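# Dock the backup drive past the sprung dust flap

### The job

Take the silver drive with the blue label out of the wooden rack and dock it: push the station's sprung dust flap open with the drive's connector end, label towards the flap's hinge, slide it down past the flap, feel for the connector, which sits a few millimetres to one side or the other, and press the drive gently but fully home, then let go. Do not force the flap or ram the connector, and leave the other drive and everything else where it is.

Things in the scene. Friction and masses are not known exactly. Their poses are not given: they have to be found in the camera images.
- drive_center (a point): Centre of the silver drive to dock: an aluminium plate 9.5 mm thick (its x), 70 mm wide (y), 100 mm long (z), 0.1 kg, blue label on its -x face, green board on its +x face. It stands connector end down in an outer slot of the rack, foot 50 mm below and top end 50 mm above this point. The foot has a connector recess 38 mm long (y -7 to +31), 6.5 mm wide, 12 mm deep.
- drive_foot (a point): Middle of the drive's foot (connector end face), axes as drive_center.
- spare_center (a point): Centre of the other drive, same size, black with a yellow label, in the rack's other outer slot. It stays there.
- rack: Wooden rack fixed to the shelf, 114 x 96 x 28 mm, origin under its centre, z up, with three slots 11.2 x 72.3 mm, 22 mm deep (long side along its y) at x = -34, 0 and +34 mm; the middle one is empty. Each drive stands 78 mm out of it, its axes along the rack's.
- dock: Dark docking station fixed to the shelf, 100 x 132 x 66 mm, origin under its centre, x to its back, y along the slot, z up. The mouth in its top runs from x = -15 to +17, y = -41.5 to +41.5 mm, with bevelled edges, and is closed by the flap (hinge at the front). The drive goes in with its x and y axes along the dock's (blue label to -x); turned round it cannot plug in.
- dock_lane (a point): Point in the dock's top plane, over the middle of the drive's lane (dock x = +5, y = 0 mm; dock axes). The lane is 12 mm wide: its smooth rear guide face is 6 mm behind this point, with a bevel from 12.5 mm behind at the top to 10 mm down; the front guide begins 27 mm down with a sloping lead-in. Endways (y) the drive has 6.5 mm of play each way. Home, the foot is about 50 mm below this point.
- dock_plug (a point): Nominal middle of the connector's face at the bottom of the lane: 45 mm below the dock's top, 12 mm to +y of the lane's middle. A stiff brass tongue 36 mm long (y), 3.5 mm thick stands 5 mm above it and enters the drive's recess. The real connector is mounted up to 6 mm to either side of this point along y, out of sight: a foot that stops about 40 mm down is standing on the tongue.
- flap_edge (a point): Middle of the free (back) edge of the shut flap, 3 mm below the dock's top, 28 mm behind the hinge, which runs along y at dock x = -14 mm. The flap is a light grey plate 80 mm long and 2 mm thick.
- flap (a joint): Flap angle, rad: 0 shut and level, at most 1.35; it swings down into the slot. Its spring gives 0.039 N m shut and 0.03 N m more per rad, so 2 to 7 N on a drive in the lane, which holds it at about 1 rad while its edge slides on the label face and pushes the drive to the rear guide. Pressed nearer the hinge it resists much more; over 14 N breaks it.
- plug (a joint): How far the connector is plugged in, m: 0 free, 0.005 fully home at a hard stop. Once the tongue is in the recess, the foot takes it down: the last 5 mm need a steady push of about 8 N, and it stays where it is left. More than 25 N on the connector or its tongue damages it.
There are look-alikes about, which are no part of the job. Of the things that look like the part that bears drive_center, the middle-sized one is meant.

How it is judged:
By the outcome, as a careful person would: the job done as asked, in the order asked, and still so for the second after the job is handed in, with the robot touching nothing.
It also fails if it takes over 64 s, if anything falls off the work surface, if the arm or the gripper's body presses on something with over 40 N, if the wrist force passes 120 N, or if a joint passes its speed limit or range.

### The arm

A 6-joint arm with a two-finger parallel gripper is mounted at the origin on the work surface. World frame = base frame: x ahead of the robot, y to its left, z up, the work surface at z = 0. Lengths are in m, angles in rad, forces in N, time in s.
With the tool pointing down it reaches from about 0.3 to 0.75 m from the base axis. Payload 8.5 kg.
Tool frame: the origin (TCP) lies midway between the tips of the shut fingers; the grasp point (between the pads) lies arm.pinch_z behind it (arm.pinch_z is the distance from the TCP to the grasp point, in m); z points along the fingers, y is the direction in which the jaws open and shut (so a half turn about z gives the same grasp; the last joint's range is limited). The gripper opens to 88 mm and grips with 3 to 60 N. Pads are 18 mm wide; open, the fingers measure 123 mm over their backs; the gripper's body (75 mm by 187 mm) begins 45 mm behind the grasp point.
Start: joints at [-1.502, 0.381, 1.297, -0, 1.464, -0.215], TCP at [0.154, -0.528, 0.239] pointing down, gripper open.
Joint ranges: [-3.11, 3.11], [-0.89, 2.33], [0.22, 2.48], [-1.42, 4.56], [0.17, 2.85], [-2.88, 2.88]. Speed limits (rad/s): [2.39, 2.39, 3.14, 3.14, 3.14, 3.14].

### API

Orientations are given as a unit quaternion [x, y, z, w].
In Python, from workcell import arm, cams gives the robot as it stands. The module is installed in compiled form; this text tells all that it offers.
- The arm moves only by the tool apply_moves, never from a script. Its argument "increments" is a list of rows, each a list of 4 numbers: the shift along the tool's x, y, z in mm, then the turn about the tool's z in rad. In form: [[tx, ty, tz, yaw], ...]. A call has 1 to 10 rows; each row is the pose to reach, as a shift and turn from the pose commanded when the call began, along the tool's axes at that moment; what a row does not reach only later rows make up. A row lasts 1/8 s, in which the tool goes at most 62.5 mm and 10.7 degrees, less where a joint would pass 70% of its speed; a pose out of reach is approached as far as the arm can. A call with a gripper value outside its range is refused whole. "grip" is the finger opening in mm, from 0 to 88.1, set as the call begins (left out, the last holds). The fingers move at their own pace and stop on an object; "grip_force" is the grip in N (left out, the last holds). Time passes only in rows, so rows that repeat a pose let the fingers close. It gives the time, the measured TCP pose, the force and the opening at its end, in the units of the state.
- arm.observe(): the state, without advancing time (a new reading comes with each control period).
- cams.grab_frame(name): name is "side" or "top"; returns (picture, depth): 400x640x3 uint8, red, green, blue; 400x640 float32, m along the optical axis (not along the pixel's ray), 0 where there is no reading.
- cams.calibration(name): a dict with "fx", "fy", "cx", "cy" (pixels), "rvec" (rotation vector, rad) and "tvec" (3), from world to camera coordinates, as OpenCV has them. Camera axes: x right, y down, z forward; pixel columns grow to the right and rows downward; lengths in m; the calibration is good to about 2 mm. A picture is of the moment at which its call begins. calibration takes no time and is no camera call.
- arm.close_job(): hands the job in, once; it reports no verdict.
Trained networks look in the newest picture that a camera, given by its name, has taken for a name from the list of things; names that differ only in an ending like _2 or _b are one class to them, and where a whole thing is asked for, a point or a joint stands for the part that bears it (a point fixed in the world has none). Each returns a list of dicts, best first, with "score" (0 to 1); they miss things now and then, are a little off and sometimes report something else, mostly with a low value. They report only what shows in the picture. A call takes as long as a camera call. They do not tell look-alikes from the thing itself.
- cams.look_for(thing, camera): "centre" ([column, row] in pixels, amid what is visible of it).
- cams.silhouettes(thing, camera): "pixels" (400x640 bool, what is visible of it) and "centre" ([column, row] in pixels, amid what is visible of it).
The state is a dict: "clock": time; "joint_pos": joint angles; "joint_vel": joint speeds; "effort": joint torques, N m; "tool_pos": TCP position; "tool_rot": TCP orientation; "contact_force": force on the tool from outside, world axes, zero at the start; "moment": the same for the moment, N m; "gripper_width": finger opening in m.
Only numpy, scipy, OpenCV 4.12 (cv2) and the standard library are available. Lean on these libraries where they do the work, as an engineer would, in place of code of your own. Each camera call takes 0.05 s, during which the arm holds its last target. There are 200 camera calls.

## Working session

There is one attempt and no reset: what is moved stays moved. The work goes in short steps, Python scripts to look and compute and a tool call to move; the robot and the scene stay as the last step left them, time stands still between calls to the robot, and variables do not carry over. Pictures are saved under pics/ and viewed, about 8 in all and at most 12, crops included, and the job is handed in when it is done.

Besides the shell and the picture viewer there is one more tool, called after ">>>" by a JSON object that holds its "api" and its "payload", one argument or row to a line. apply_moves: Moves the arm, as the interface text tells. Its arguments: {"type":"object","properties":{"increments":{"type":"array"},"grip":{"type":"number"},"grip_force":{"type":"number"}},"required":["increments"]}

```bash
mkdir -p pics
cat > h.py <<'E'
import numpy as np, cv2
from workcell import arm, cams
from scipy.spatial.transform import Rotation as R
def cal(n):
    c=cams.calibration(n); K=np.array([[c['fx'],0,c['cx']],[0,c['fy'],c['cy']],[0,0,1]]); return K,cv2.Rodrigues(np.array(c['rvec'],float))[0],np.array(c['tvec'],float).ravel()
def cloud(n,d):
    K,Rm,t=cal(n); v,u=np.mgrid[:d.shape[0],:d.shape[1]]
    p=np.stack([(u-K[0,2])/K[0,0]*d,(v-K[1,2])/K[1,1]*d,d],-1); w=(p-t)@Rm; w[d==0]=np.nan; return w
def proj(n,P):
    K,Rm,t=cal(n); q=(np.atleast_2d(P)@Rm.T+t)@K.T; return q[:,:2]/q[:,2:]
E
python3 - <<'E'
from h import *
for n in ('side','top'):
    im,d=cams.grab_frame(n); cv2.imwrite(f'pics/{n}0.png',im[:,:,::-1]); np.save(f'{n}0.npy',d)
    K,Rm,t=cal(n); print(n,K[0,0],'cam at',-Rm.T@t)
    w=cloud(n,d)
    for th in ('drive_center','spare_center','rack','dock','flap'):
        for r in cams.silhouettes(th,n):
            m=r['pixels']; p=w[m]; print(th,round(r['score'],2),np.round(r['centre']),m.sum(),np.round(np.nanmedian(p,0),3),np.round(np.nanpercentile(p,[2,98],axis=0),3).tolist())
print(arm.pinch_z,arm.observe())
E
```

```text
side 517.4925813909433 cam at [0.06757803 0.70426792 0.90720746]
drive_center 0.74 [378. 156.] 607 [ 0.51  -0.19   0.077] [[0.495, -0.224, 0.033], [0.527, -0.161, 0.11]]
drive_center 0.72 [382. 199.] 616 [ 0.442 -0.089  0.044] [[0.418, -0.168, 0.001], [0.487, -0.076, 0.081]]
drive_center 0.55 [437. 165.] 335 [ 0.365 -0.193  0.116] [[0.357, -0.276, 0.011], [0.392, -0.187, 0.141]]
spare_center 0.98 [361. 142.] 595 [ 0.573 -0.214  0.077] [[0.558, -0.251, 0.03], [0.591, -0.186, 0.11]]
rack 0.76 [365. 169.] 906 [ 0.529 -0.18   0.027] [[0.475, -0.229, 0.002], [0.613, -0.145, 0.034]]
dock 0.64 [265. 250.] 3418 [0.564 0.199 0.065] [[0.52, 0.125, 0.013], [0.631, 0.258, 0.07]]
flap 0.88 [262. 242.] 285 [0.581 0.188 0.064] [[0.566, 0.149, 0.061], [0.597, 0.222, 0.067]]
flap 0.54 [364. 172.] 761 [ 0.526 -0.178  0.027] [[0.477, -0.225, 0.005], [0.605, -0.145, 0.034]]
top 417.9494100964918 cam at [ 0.35884765 -0.01125693  0.87414358]
drive_center 0.68 [426. 197.] 537 [ 0.507 -0.19   0.088] [[0.493, -0.222, 0.035], [0.523, -0.16, 0.109]]
drive_center 0.63 [376. 234.] 216 [ 0.438 -0.087  0.074] [[0.
[... 554 characters left out ...]
 'joint_pos': array([-1.50228938e+00,  3.80595582e-01,  1.29738820e+00, -1.97357338e-07,
        1.46362313e+00, -2.15307179e-01]), 'joint_vel': array([-1.95129495e-03,  8.91743621e-04, -1.21996394e-03,  2.00644631e-04,
        1.77334917e-05,  1.37149837e-03]), 'effort': array([-5.40646124e-04, -4.37635267e+01, -2.24674362e+01,  7.13234232e-02,
        3.14229762e-02, -1.60880461e-05]), 'tool_pos': array([ 0.15400313, -0.52797884,  0.23875476]), 'tool_rot': array([ 9.89948077e-01,  1.41431276e-01,  4.25145551e-07, -7.11963944e-06]), 'contact_force': array([ 0.75036756,  0.29054468, -0.20421371]), 'moment': array([ 0.00646519,  0.0362108 , -0.00390666]), 'gripper_width': 0.08824597053927023}
```

Run:
```python
from h import *
a=cv2.imread('pics/top0.png'); b=cv2.imread('pics/side0.png')
A=cv2.resize(a[100:320,350:500],None,fx=2.6,fy=2.6,interpolation=cv2.INTER_CUBIC); B=cv2.resize(b[100:240,330:480],None,fx=2.6,fy=2.6,interpolation=cv2.INTER_CUBIC)
o=np.zeros((600,800,3),np.uint8); o[:A.shape[0],:A.shape[1]]=A; o[:B.shape[0],400:400+B.shape[1]]=B
C=cv2.resize(a[110:220,180:290],None,fx=2,fy=2,interpolation=cv2.INTER_CUBIC); o[370:590,400:620]=C
cv2.imwrite('pics/crop1.png',o)
# tops: points by height
for n in('side','top'):
    w=cloud(n,np.load(f'{n}0.npy')); x,y,z=w[...,0],w[...,1],w[...,2]
    def rect(name,m):
        P=w[m]
        r=cv2.minAreaRect((P[:,:2]*1000).astype(np.float32)); print(n,name,m.sum(),np.round(r[0],1),np.round(r[1],1),round(r[2],1),'z',np.round(np.median(P[:,2]),4))
    rect('silver top',(abs(x-.51)<.035)&(abs(y+.19)<.05)&(z>.1)&(z<.125)&(x<.54))
    rect('spare top',(abs(x-.573)<.03)&(abs(y+.215)<.05)&(z>.1)&(z<.125))
    rect('racktop',(abs(x-.54)<.085)&(abs(y+.2)<.085)&(z>.024)&(z<.033))
    rect('docktop',(abs(x-.573)<.08)&(abs(y-.19)<.1)&(z>.0645)&(z<.072))
```

```text
side silver top 131 [ 511.  -194.4] [72.3 12.7] 68.6 z 0.1074
side spare top 126 [ 573.4 -221.2] [74.1 17. ] 66.0 z 0.1072
side racktop 542 [ 543.8 -207.4] [ 98.9 119.6] 67.0 z 0.0298
side docktop 1912 [578.5 185.4] [133.8 102.5] 76.9 z 0.0673
top silver top 225 [ 509.7 -192.5] [69.2 10.5] 67.1 z 0.1064
top spare top 222 [ 572.5 -219.5] [70.4 10.9] 67.4 z 0.1063
top racktop 1405 [ 540.4 -205.6] [ 96.2 114.1] 66.5 z 0.0288
top docktop 2378 [577.5 187. ] [132.9  99.6] 76.8 z 0.0668
```

View pics/crop1.png

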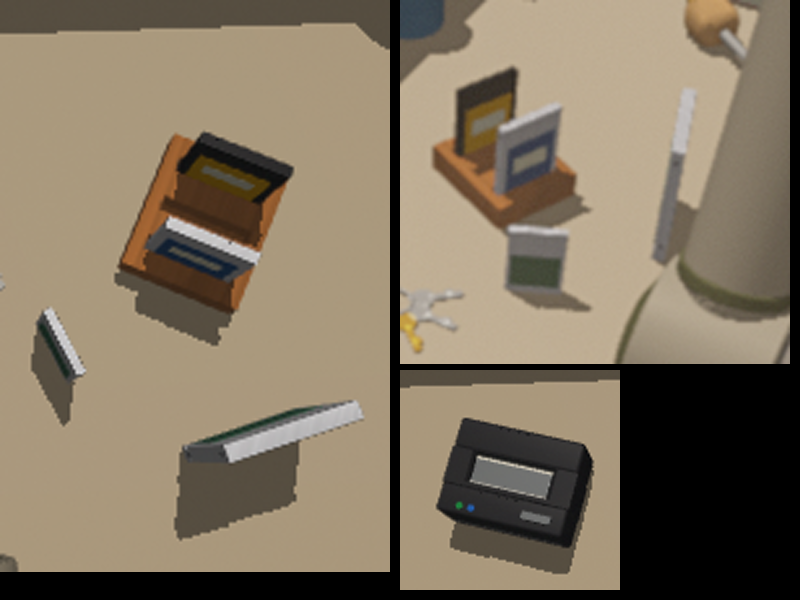

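View pics/top0.png

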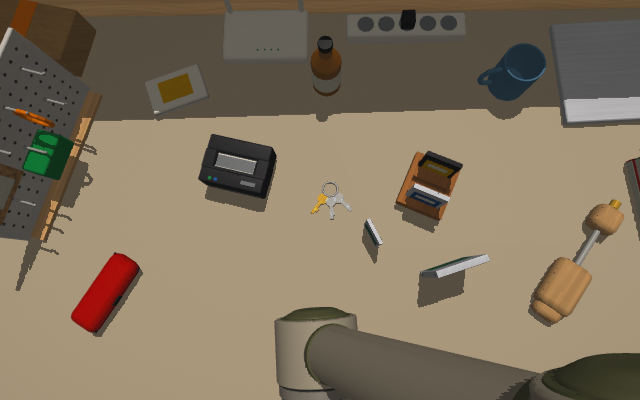

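The rack's silver drive with the blue label, at top (430,197), is the one. Its top measures 106 mm, which makes it the middle-sized piece. The look-alikes are the small plate at (375,233) and the large plate at (456,266), both standing outside the rack. The dock's flap is at (235,163), with the LEDs and front facing the robot.

```bash
cat >> h.py <<'E'
def to(P,yd):
    o=arm.observe(); Rm=R.from_quat(o['tool_rot']).as_matrix(); d=Rm.T@(np.array(P)-o['tool_pos'])*1000
    cur=np.arctan2(Rm[1,1],Rm[0,1]); dy=-(np.radians(yd)-cur); dy=(dy+np.pi/2)%np.pi-np.pi/2
    print('shift',np.round(d,1),'yaw',round(dy,3),'tooly',np.degrees(cur).round(2))
def st():
    o=arm.observe(); print(round(o['clock'],2),np.round(o['tool_pos']*1000,1),'F',np.round(o['contact_force'],2),'M',np.round(o['moment'],3),'w',round(o['gripper_width']*1000,1))
E
python3 -c "
from h import *
to((.510,-.193,.18),-23.3)"
```

```text
shift [ 435.6 -221.9   58.8] yaw -0.88 tooly -73.74
```

>>> {"api": "apply_moves", "payload": {
  "increments": [
    [45,-23,0,-0.1],
    [90,-46,0,-0.2],
    [138,-70,5,-0.3],
    [186,-95,10,-0.4],
    [234,-119,15,-0.5],
    [282,-144,20,-0.6],
    [330,-168,30,-0.7],
    [375,-191,40,-0.8],
    [415,-211,50,-0.88],
    [435.6,-221.9,58.8,-0.88]
  ],
  "grip": 40
}}

```text
clock: 1.85
tool_pos: [0.5113, -0.1913, 0.1795]
tool_rot: [0.835, 0.551, 0.0, -0.0]
contact_force: [0.1, -0.6, -0.4]
gripper_width: 0.04
```

Run:
```python
from h import *
st(); to((.510,-.193,.18),-23.3)
o=[]
for n in('top','side'):
    im,d=cams.grab_frame(n); im=np.ascontiguousarray(im[:,:,::-1])
    p=proj(n,arm.observe()['tool_pos'])[0]; c=proj(n,[.51,-.193,.106])[0]; print(n,p,c)
    u,v=c.astype(int); o.append(cv2.resize(im[v-70:v+70,u-70:u+70],(400,400),interpolation=cv2.INTER_CUBIC))
cv2.imwrite('pics/hover.png',np.hstack(o))
```

```text
1.85 [ 511.3 -191.3  179.5] F [ 0.05 -0.63 -0.38] M [-0.079 -0.089 -0.006] w 40.0
shift [-2.1 -0.5 -0.5] yaw 0.002 tooly -23.16
top [439.52175365 182.51285532] [431.49552056 191.90829297]
side [381.51590466 121.84713169] [379.91320457 145.82743667]
```

View pics/hover.png

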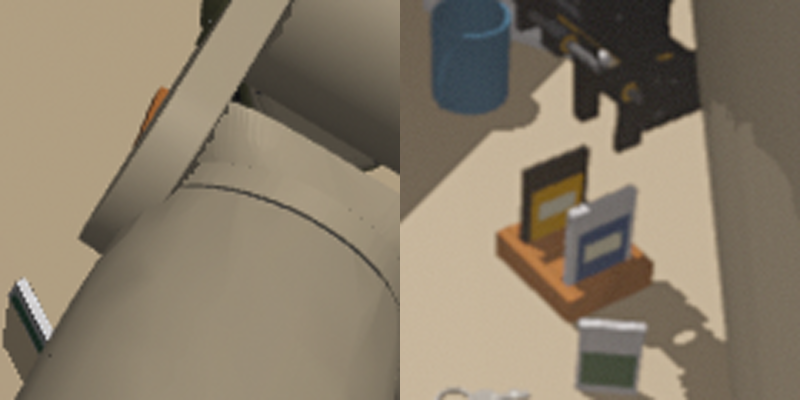

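The view shows the gripper above the rack. Both rack drives are clear in the side half, silver drive at about (600,235), with the fingers over the slot at about (590,120). I'll descend and grasp.

>>> {"api": "apply_moves", "payload": {
  "increments": [
    [0,0,20,0],
    [0,0,45,0],
    [0,0,70,0],
    [0,0,90,0],
    [0,0,104,0],
    [0,0,110.5,0],
    [0,0,110.5,0],
    [0,0,110.5,0]
  ]
}}

```text
clock: 2.95
tool_pos: [0.5103, -0.1932, 0.0701]
tool_rot: [0.835, 0.55, 0.0, 0.001]
contact_force: [-0.2, 0.7, -1.0]
gripper_width: 0.0402
```

>>> {"api": "apply_moves", "payload": {
  "increments": [
    [0,0,0,0],
    [0,0,0,0],
    [0,0,0,0],
    [0,0,0,0],
    [0,0,0,0],
    [0,0,0,0]
  ],
  "grip": 0,
  "grip_force": 10
}}

```text
clock: 3.7
tool_pos: [0.5101, -0.193, 0.0695]
tool_rot: [0.835, 0.55, 0.0, 0.0]
contact_force: [-0.4, 0.7, 1.2]
gripper_width: 0.0093
```

```bash
python3 -c "
from h import *
st(); to((.510,-.193,.0693),-23.3)"
```

```text
3.7 [ 510.1 -193.    69.5] F [-0.43  0.71  1.24] M [ 0.022 -0.057 -0.043] w 9.3
shift [-0.  -0.1  0.2] yaw -0.0 tooly -23.32
```

>>> {"api": "apply_moves", "payload": {
  "increments": [
    [0,0,0,0],
    [0,0,0,0],
    [0,0,-4,0],
    [0,0,-10,0],
    [0,0,-20,0],
    [0,0,-40,0],
    [0,0,-65,0],
    [0,0,-90,0],
    [0,0,-110,0],
    [0,0,-110,0]
  ],
  "grip": 0,
  "grip_force": 40
}}

```text
clock: 4.95
tool_pos: [0.5104, -0.1932, 0.181]
tool_rot: [0.835, 0.55, 0.001, 0.001]
contact_force: [-0.6, -0.4, -0.4]
gripper_width: 0.0092
```

```bash
python3 -c "
from h import *
st(); to((.583,.186,.180),-13.2)"
```

```text
4.95 [ 510.4 -193.2  181. ] F [-0.6  -0.44 -0.38] M [-0.023 -0.007  0.005] w 9.2
shift [377.  -83.4   0.6] yaw -0.177 tooly -23.31
```

>>> {"api": "apply_moves", "payload": {
  "increments": [
    [15.5,-21.6,0,0],
    [43,-53,0,-0.02],
    [80,-83,0,-0.05],
    [120.5,-104,0,-0.07],
    [164.5,-117,0,-0.09],
    [212,-121,0,-0.11],
    [263.5,-117,0,-0.13],
    [314,-106,0,-0.15],
    [352,-93,0,-0.177],
    [377,-83.4,0.6,-0.177]
  ]
}}

```text
clock: 6.2
tool_pos: [0.583, 0.1878, 0.1775]
tool_rot: [0.783, 0.622, -0.001, -0.0]
contact_force: [0.2, -0.5, -1.1]
gripper_width: 0.009
```

Run:
```python
from h import *
st(); to((.583,.186,.180),-13.2)
o=[]
for n in('top','side'):
    im,d=cams.grab_frame(n); im=np.ascontiguousarray(im[:,:,::-1]); np.save(n+'1.npy',d); cv2.imwrite(f'pics/full_{n}1.png',im)
    c=proj(n,[.583,.186,.12])[0]; print(n,c)
    u,v=c.astype(int); v=max(v,75);o.append(cv2.resize(im[v-75:v+75,u-75:u+75],(400,400),interpolation=cv2.INTER_CUBIC))
cv2.imwrite('pics/dockhover.png',np.hstack(o))
th=np.radians(-13.2); ex=np.array([np.cos(th),np.sin(th),0]); ey=np.array([-np.sin(th),np.cos(th),0]); ez=np.array([0,0,1])
T=arm.observe()['tool_pos']
w=cloud('side',np.load('side1.npy'))
for r in cams.silhouettes('drive_center','side')[:3]:
    m=cv2.erode(r['pixels'].astype(np.uint8),np.ones((2,2)))>0
    P=w[m]; P=P[np.isfinite(P[:,0])]; q=(P-T)*1000; q=np.c_[q@ex,q@ey,q@ez]; print(r['score'],np.round(r['centre']),m.sum(),'dock-axes rel TCP pct',np.round(np.percentile(q,[1,5,50,95,99],axis=0),1).tolist())
```

```text
6.2 [583.  187.8 177.5] F [ 0.15 -0.54 -1.14] M [-0.046 -0.023 -0.   ] w 9.0
shift [-1.7  0.4 -2.5] yaw 0.002 tooly -13.09
top [228.83937278 152.79142703]
side [258.00860118 224.79678647]
0.91 [251. 215.] 720 dock-axes rel TCP pct [[-5.1, -31.9, -109.4], [-4.3, -24.5, -59.0], [-2.4, 17.0, -26.1], [1.4, 34.9, 34.7], [33.9, 35.9, 38.9]]
0.91 [384. 201.] 519 dock-axes rel TCP pct [[-96.0, -319.4, -174.0], [-94.3, -316.8, -169.7], [-77.0, -302.1, -132.3], [-59.0, -287.1, -98.8], [-57.5, -285.0, -96.8]]
```

View pics/dockhover.png

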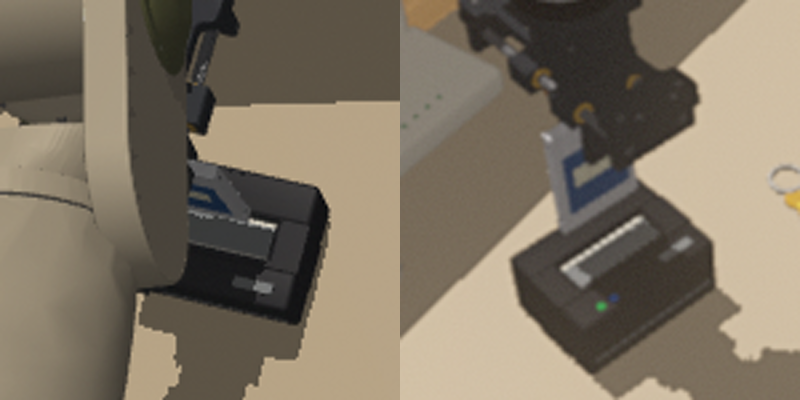

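The drive is held upright, with the blue label facing the dock's front and flap hinge. In the right half the drive is at about (590,180) above the flap at about (610,255). I'll go down to just above the flap.

>>> {"api": "apply_moves", "payload": {
  "increments": [
    [0,0,10,0],
    [0,0,22,0],
    [0,0,34,0],
    [0,0,43,0],
    [0,0,47,0],
    [0,0,47,0],
    [0,0,47,0]
  ]
}}

```text
clock: 7.22
tool_pos: [0.5829, 0.1863, 0.1322]
tool_rot: [0.784, 0.621, 0.0, 0.0]
contact_force: [0.5, -1.0, -0.9]
gripper_width: 0.009
```

```bash
cat >> h.py <<'E'
def dk():
    o=arm.observe(); th=np.radians(-13.2); A=np.array([[np.cos(th),np.sin(th),0],[-np.sin(th),np.cos(th),0],[0,0,1]])
    p=A@(o['tool_pos']-np.array([.5775,.187,.066]))*1000; print(round(o['clock'],2),'dock x,y',p[:2].round(2),'foot depth',round(63.3-p[2],2),'F',(A@o['contact_force']).round(2),'M',(A@o['moment']).round(3))
E
python3 -c "
from h import *
dk(); to((.583,.186,.132),-13.2)
im,d=cams.grab_frame('side'); np.save('side2.npy',d);im=im[:,:,::-1]
u,v=proj('side',[.583,.186,.08])[0].astype(int); print(u,v)
cv2.imwrite('pics/near.png',cv2.resize(im[v-60:v+60,u-75:u+75],None,fx=4.5,fy=4.5,interpolation=cv2.INTER_CUBIC))
dk()"
```

```text
7.22 dock x,y [5.4  0.52] foot depth -2.92 F [ 0.75 -0.84 -0.92] M [ 0.021 -0.057 -0.004]
shift [-0.2  0.2  0.2] yaw 0.0 tooly -13.18
259 237
7.28 dock x,y [5.39 0.52] foot depth -2.94 F [-0.52  0.4  -0.72] M [-0.017 -0.06   0.013]
```

View pics/near.png

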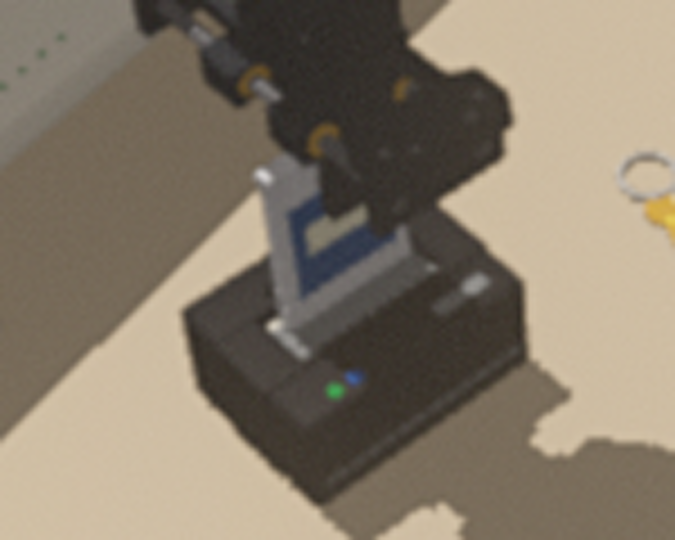

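The foot stands over the mouth, its left end at (285,320) and its right end at (410,255), and the flap strip shows in front of it. I'll push slowly through the flap.

>>> {"api": "apply_moves", "payload": {
  "increments": [
    [0,0,1.5,0],
    [0,0,3,0],
    [0,0,4.5,0],
    [0,0,6,0],
    [0,0,7,0],
    [0,0,8,0],
    [0,0,9,0],
    [0,0,10,0],
    [0,0,10,0]
  ]
}}

```text
clock: 8.4
tool_pos: [0.5826, 0.1863, 0.1218]
tool_rot: [0.784, 0.621, -0.0, -0.0]
contact_force: [-1.8, 1.1, 3.0]
gripper_width: 0.0092
```

```bash
python3 -c "
from h import *
dk()"
```

```text
8.4 dock x,y [5.17 0.46] foot depth 7.45 F [-2.04  0.67  3.  ] M [-0.032  0.322  0.038]
```

>>> {"api": "apply_moves", "payload": {
  "increments": [
    [0,0,1,0],
    [0,0,2,0],
    [0,0,2,0]
  ]
}}

```text
clock: 8.78
tool_pos: [0.5828, 0.1862, 0.1198]
tool_rot: [0.784, 0.621, 0.0, 0.0]
contact_force: [-0.3, 0.9, 2.7]
gripper_width: 0.0092
```

```bash
python3 -c "
from h import *
dk()"
```

```text
8.78 dock x,y [5.33 0.46] foot depth 9.45 F [-0.5   0.85  2.74] M [-0.014  0.12   0.007]
```

Forces are low and ordinary for the flap (about 3.5 N). Continuing.

>>> {"api": "apply_moves", "payload": {
  "increments": [
    [0,0,1,0],
    [0,0,2,0],
    [0,0,3,0],
    [0,0,4,0],
    [0,0,5,0],
    [0,0,5,0]
  ]
}}

```text
clock: 9.52
tool_pos: [0.5828, 0.1862, 0.1148]
tool_rot: [0.784, 0.621, 0.0, 0.0]
contact_force: [0.7, -0.9, 2.7]
gripper_width: 0.0093
```

```bash
python3 -c "
from h import *
dk()"
```

```text
9.53 dock x,y [5.34 0.44] foot depth 14.52 F [ 0.87 -0.71  2.65] M [-0.025 -0.272 -0.005]
```

>>> {"api": "apply_moves", "payload": {
  "increments": [
    [0,0,1,0],
    [0,0,2,0],
    [0,0,3,0],
    [0,0,4,0],
    [0,0,5,0],
    [0,0,6,0],
    [0,0,6,0]
  ]
}}

```text
clock: 10.4
tool_pos: [0.5827, 0.1862, 0.1087]
tool_rot: [0.784, 0.621, -0.0, 0.0]
contact_force: [0.3, -0.2, 2.5]
gripper_width: 0.0091
```

```bash
python3 -c "
from h import *
dk()"
```

```text
10.4 dock x,y [5.26 0.42] foot depth 20.56 F [ 0.32 -0.08  2.45] M [-0.057 -0.382 -0.001]
```

>>> {"api": "apply_moves", "payload": {
  "increments": [
    [0,0,1,0],
    [0,0,2,0],
    [0,0,3,0],
    [0,0,4,0],
    [0,0,5,0],
    [0,0,6,0],
    [0,0,6,0]
  ]
}}

```text
clock: 11.28
tool_pos: [0.5827, 0.1862, 0.1027]
tool_rot: [0.784, 0.621, -0.0, -0.0]
contact_force: [1.5, 0.5, 1.6]
gripper_width: 0.0091
```

```bash
python3 -c "
from h import *
dk()"
```

```text
11.28 dock x,y [5.22 0.43] foot depth 26.57 F [1.35 0.88 1.62] M [-0.046 -0.446  0.   ]
```

>>> {"api": "apply_moves", "payload": {
  "increments": [
    [0,0,1,0],
    [0,0,2,0],
    [0,0,3,0],
    [0,0,4,0],
    [0,0,5,0],
    [0,0,6,0],
    [0,0,6,0]
  ]
}}

```text
clock: 12.15
tool_pos: [0.5827, 0.1862, 0.0967]
tool_rot: [0.784, 0.621, -0.0, -0.0]
contact_force: [1.9, -0.1, -0.2]
gripper_width: 0.0092
```

```bash
python3 -c "
from h import *
dk()"
```

```text
12.15 dock x,y [5.25 0.42] foot depth 32.56 F [ 1.82  0.33 -0.24] M [-0.058 -0.63  -0.01 ]
```

>>> {"api": "apply_moves", "payload": {
  "increments": [
    [0,0,1,0],
    [0,0,2,0],
    [0,0,3,0],
    [0,0,4,0],
    [0,0,4,0]
  ]
}}

```text
clock: 12.78
tool_pos: [0.5827, 0.1862, 0.0927]
tool_rot: [0.784, 0.621, -0.0, -0.0]
contact_force: [2.8, -0.1, -0.7]
gripper_width: 0.0089
```

```bash
python3 -c "
from h import *
dk()"
```

```text
12.78 dock x,y [5.23 0.43] foot depth 36.56 F [ 2.79  0.59 -0.65] M [-0.018 -0.585  0.032]
```

>>> {"api": "apply_moves", "payload": {
  "increments": [
    [0,0.4,0,0],
    [0,0.8,0,0],
    [0,0.8,0,0]
  ]
}}

```text
clock: 13.15
tool_pos: [0.5835, 0.186, 0.0929]
tool_rot: [0.784, 0.621, 0.0, -0.0]
contact_force: [2.7, -0.2, 0.5]
gripper_width: 0.0089
```

```bash
python3 -c "
from h import *
dk()"
```

```text
13.15 dock x,y [6.06 0.43] foot depth 36.43 F [2.63 0.44 0.51] M [-0.048 -0.482 -0.012]
```

>>> {"api": "apply_moves", "payload": {
  "increments": [
    [0,0,0.6,0],
    [0,0,1.2,0],
    [0,0,1.8,0],
    [0,0,1.8,0]
  ]
}}

```text
clock: 13.65
tool_pos: [0.5834, 0.186, 0.091]
tool_rot: [0.784, 0.621, -0.0, -0.0]
contact_force: [1.9, 0.5, 0.1]
gripper_width: 0.0093
```

```bash
python3 -c "
from h import *
dk()"
```

```text
13.65 dock x,y [6.01 0.42] foot depth 38.34 F [1.73 0.94 0.09] M [-0.028 -0.552  0.012]
```

>>> {"api": "apply_moves", "payload": {
  "increments": [
    [0,0,0.4,0],
    [0,0,0.8,0],
    [0,0,0.8,0]
  ]
}}

```text
clock: 14.02
tool_pos: [0.5835, 0.1861, 0.0902]
tool_rot: [0.784, 0.621, -0.0, -0.0]
contact_force: [2.2, -1.2, 0.6]
gripper_width: 0.009
```

```bash
python3 -c "
from h import *
dk()"
```

```text
14.03 dock x,y [6.02 0.44] foot depth 39.07 F [ 2.46 -0.65  0.59] M [ 0.013 -0.49   0.013]
```

>>> {"api": "apply_moves", "payload": {
  "increments": [
    [0,0,0.3,0],
    [0,0,0.6,0],
    [0,0,0.6,0]
  ]
}}

```text
clock: 14.4
tool_pos: [0.5835, 0.186, 0.0896]
tool_rot: [0.784, 0.621, -0.0, -0.0]
contact_force: [1.4, -0.1, 0.1]
gripper_width: 0.0088
```

```bash
python3 -c "
from h import *
dk()"
```

```text
14.4 dock x,y [6.03 0.43] foot depth 39.69 F [1.34 0.24 0.05] M [-0.011 -0.537  0.022]
```

>>> {"api": "apply_moves", "payload": {
  "increments": [
    [0,0,0.3,0],
    [0,0,0.6,0],
    [0,0,0.6,0]
  ]
}}

```text
clock: 14.78
tool_pos: [0.5835, 0.186, 0.089]
tool_rot: [0.784, 0.621, -0.0, 0.0]
contact_force: [2.8, -0.3, 1.1]
gripper_width: 0.0095
```

```bash
python3 -c "
from h import *
dk()"
```

```text
14.78 dock x,y [6.05 0.4 ] foot depth 40.28 F [2.8  0.37 1.08] M [ 0.005 -0.517  0.014]
```

>>> {"api": "apply_moves", "payload": {
  "increments": [
    [0,0,0.3,0],
    [0,0,0.6,0],
    [0,0,0.6,0]
  ]
}}

```text
clock: 15.15
tool_pos: [0.5835, 0.186, 0.0884]
tool_rot: [0.784, 0.621, -0.0, 0.0]
contact_force: [2.3, -1.2, 0.2]
gripper_width: 0.0094
```

```bash
python3 -c "
from h import *
dk()"
```

```text
15.15 dock x,y [6.04 0.43] foot depth 40.88 F [ 2.48 -0.65  0.16] M [-0.08  -0.528  0.   ]
```

>>> {"api": "apply_moves", "payload": {
  "increments": [
    [0,0,0.3,0],
    [0,0,0.6,0],
    [0,0,0.6,0]
  ]
}}

```text
clock: 15.52
tool_pos: [0.5835, 0.186, 0.0878]
tool_rot: [0.784, 0.621, -0.0, 0.0]
contact_force: [1.8, 0.0, 0.0]
gripper_width: 0.0094
```

```bash
python3 -c "
from h import *
dk()"
```

```text
15.53 dock x,y [6.03 0.41] foot depth 41.46 F [1.77 0.45 0.05] M [-0.107 -0.535  0.063]
```

>>> {"api": "apply_moves", "payload": {
  "increments": [
    [0,0,0.3,0],
    [0,0,0.6,0],
    [0,0,0.6,0]
  ]
}}

```text
clock: 15.9
tool_pos: [0.5835, 0.1861, 0.0872]
tool_rot: [0.784, 0.621, -0.0, 0.0]
contact_force: [1.0, -1.1, -0.2]
gripper_width: 0.0091
```

```bash
python3 -c "
from h import *
dk()"
```

```text
15.9 dock x,y [6.02 0.44] foot depth 42.08 F [ 1.26 -0.85 -0.19] M [-0.102 -0.495 -0.005]
```

>>> {"api": "apply_moves", "payload": {
  "increments": [
    [0,0,0.3,0],
    [0,0,0.6,0],
    [0,0,0.6,0]
  ]
}}

```text
clock: 16.27
tool_pos: [0.5834, 0.186, 0.0866]
tool_rot: [0.784, 0.621, -0.0, -0.0]
contact_force: [1.6, -0.8, -0.4]
gripper_width: 0.0093
```

```bash
python3 -c "
from h import *
dk()"
```

```text
16.27 dock x,y [6.01 0.43] foot depth 42.71 F [ 1.75 -0.4  -0.37] M [-0.123 -0.508  0.035]
```

>>> {"api": "apply_moves", "payload": {
  "increments": [
    [0,0,0.3,0],
    [0,0,0.6,0],
    [0,0,0.6,0]
  ]
}}

```text
clock: 16.65
tool_pos: [0.5835, 0.186, 0.086]
tool_rot: [0.784, 0.621, -0.0, -0.0]
contact_force: [2.1, -0.5, -0.3]
gripper_width: 0.0095
```

```bash
python3 -c "
from h import *
dk()
im,d=cams.grab_frame('side'); np.save('side3.npy',d);im=im[:,:,::-1]
u,v=proj('side',[.583,.186,.08])[0].astype(int); print(u,v)
cv2.imwrite('pics/in.png',cv2.resize(im[v-60:v+60,u-75:u+75],None,fx=4.5,fy=4.5,interpolation=cv2.INTER_CUBIC))
dk()"
```

```text
16.65 dock x,y [6.02 0.43] foot depth 43.29 F [ 2.21 -0.02 -0.3 ] M [-0.076 -0.492 -0.024]
259 237
16.7 dock x,y [6.03 0.43] foot depth 43.28 F [ 1.48 -0.54  0.58] M [-0.046 -0.533  0.009]
```

View pics/in.png

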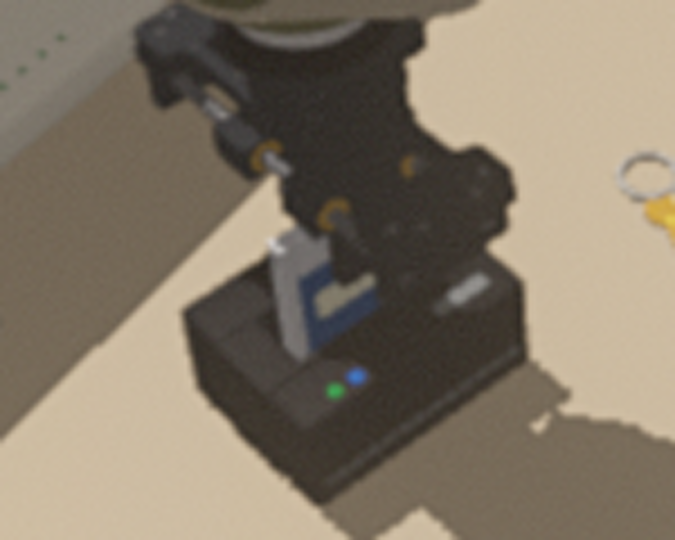

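The drive is in the lane with the flap folded down in front of it. The drive's left edge meets the dock top at about (295,350). There is no resistance yet at about 43 mm, so I'll keep feeling down in small steps.

>>> {"api": "apply_moves", "payload": {
  "increments": [
    [0,0,0.3,0],
    [0,0,0.6,0],
    [0,0,0.6,0]
  ]
}}

```text
clock: 17.08
tool_pos: [0.5835, 0.1861, 0.0854]
tool_rot: [0.784, 0.621, 0.0, 0.0]
contact_force: [1.5, -0.9, 0.5]
gripper_width: 0.0089
```

```bash
python3 -c "
from h import *
dk()"
```

```text
17.07 dock x,y [6.03 0.45] foot depth 43.87 F [ 1.68 -0.54  0.53] M [-0.141 -0.516 -0.059]
```

>>> {"api": "apply_moves", "payload": {
  "increments": [
    [0,0,0.3,0],
    [0,0,0.6,0],
    [0,0,0.6,0]
  ]
}}

```text
clock: 17.45
tool_pos: [0.5835, 0.186, 0.0848]
tool_rot: [0.784, 0.621, -0.0, -0.0]
contact_force: [2.6, -1.3, 0.5]
gripper_width: 0.0091
```

```bash
python3 -c "
from h import *
dk()"
```

```text
17.45 dock x,y [6.02 0.43] foot depth 44.5 F [ 2.87 -0.71  0.48] M [-0.039 -0.513 -0.039]
```

>>> {"api": "apply_moves", "payload": {
  "increments": [
    [0,0,0.3,0],
    [0,0,0.6,0],
    [0,0,0.6,0]
  ]
}}

```text
clock: 17.82
tool_pos: [0.5835, 0.1861, 0.0845]
tool_rot: [0.784, 0.621, 0.0, 0.0]
contact_force: [1.2, -0.7, 3.5]
gripper_width: 0.0089
```

```bash
python3 -c "
from h import *
dk()"
```

```text
17.82 dock x,y [6.09 0.46] foot depth 44.8 F [ 1.3  -0.4   3.52] M [-0.109 -0.428 -0.007]
```

>>> {"api": "apply_moves", "payload": {
  "increments": [
    [0,0,0.3,0],
    [0,0,0.6,0],
    [0,0,0.6,0]
  ]
}}

```text
clock: 18.2
tool_pos: [0.5837, 0.1861, 0.0844]
tool_rot: [0.784, 0.621, 0.0, 0.0]
contact_force: [0.6, -0.3, 7.8]
gripper_width: 0.0091
```

```bash
python3 -c "
from h import *
dk()"
```

```text
18.2 dock x,y [6.23 0.51] foot depth 44.89 F [ 0.7  -0.13  7.84] M [-0.247 -0.128 -0.03 ]
```

Run:
```python
from h import *
im,d=cams.grab_frame('side'); dk()
th=np.radians(-13.2); ex=np.array([np.cos(th),np.sin(th),0]); ey=np.array([-np.sin(th),np.cos(th),0])
D=np.array([.5775,.187,.066])
def an(f,tz):
    w=cloud('side',f); q=(w-D)*1000; X,Y,Z=q@ex,q@ey,q[...,2]
    m=(X>-3)&(X<14)&(Y>20)&(Y<42)&(Z>tz-14)&(Z<tz+12); print(m.sum(),'Z top pct',np.percentile(Z[m],[80,90,95,98,100]).round(1),'Y',np.percentile(Y[m],[50,90,98,100]).round(1))
    m=(X>-45)&(X<-20)&(abs(Y)<60)&(abs(Z)<8); print('docktop Z',np.median(Z[m]).round(2))
T=arm.observe()['tool_pos'][2]
an(np.load('side2.npy'),(132.2+36.7-66)); an(np.load('side3.npy'),(86+36.7-66)); an(d,(T*1000+36.7-66))
print('expected',132.2+36.7-66,86+36.7-66,T*1000+36.7-66)
```

```text
18.25 dock x,y [6.23 0.51] foot depth 44.87 F [ 1.27 -1.57  7.37] M [-0.298 -0.171 -0.014]
69 Z top pct [104.8 105.2 105.4 105.9 107. ] Y [28.4 34.1 34.5 35.2]
docktop Z 1.78
63 Z top pct [58.4 59.2 60.4 60.7 61.6] Y [28.1 33.4 34.  34.1]
docktop Z 1.7
64 Z top pct [57.3 57.8 58.1 58.6 58.7] Y [28.5 33.9 34.7 34.8]
docktop Z 1.79
expected 102.89999999999998 56.7 55.13200877777767
```

>>> {"api": "apply_moves", "payload": {
  "increments": [
    [0,0,0.2,0],
    [0,0,0.4,0],
    [0,0,0.4,0]
  ]
}}

```text
clock: 18.62
tool_pos: [0.5837, 0.1861, 0.0842]
tool_rot: [0.784, 0.621, 0.001, 0.0]
contact_force: [1.1, -1.0, 8.5]
gripper_width: 0.0093
```

```bash
python3 -c "
from h import *
dk()"
```

```text
18.62 dock x,y [6.27 0.55] foot depth 45.14 F [ 1.31 -0.72  8.46] M [-0.226 -0.223  0.034]
```

>>> {"api": "apply_moves", "payload": {
  "increments": [
    [0,0,0.3,0],
    [0,0,0.6,0],
    [0,0,0.6,0]
  ]
}}

```text
clock: 19.0
tool_pos: [0.5837, 0.1861, 0.0836]
tool_rot: [0.784, 0.621, 0.001, 0.0]
contact_force: [-0.6, -1.1, 8.3]
gripper_width: 0.0095
```

```bash
python3 -c "
from h import *
dk()"
```

```text
19.0 dock x,y [6.3  0.52] foot depth 45.73 F [-0.33 -1.2   8.27] M [-0.263 -0.166  0.038]
```

>>> {"api": "apply_moves", "payload": {
  "increments": [
    [0,0,0.3,0],
    [0,0,0.6,0],
    [0,0,0.6,0]
  ]
}}

```text
clock: 19.38
tool_pos: [0.5837, 0.1861, 0.083]
tool_rot: [0.784, 0.621, 0.001, 0.0]
contact_force: [-0.1, -1.9, 8.4]
gripper_width: 0.0088
```

```bash
python3 -c "
from h import *
dk()"
```

```text
19.38 dock x,y [6.27 0.54] foot depth 46.31 F [ 0.32 -1.87  8.42] M [-0.302 -0.185 -0.003]
```

The force holds steady at about 8.4 N while the drive moves down, which matches the connector travelling. A small sideways load points to -y, so I'll ease 0.5 mm that way and go on.

>>> {"api": "apply_moves", "payload": {
  "increments": [
    [-0.3,0,0.3,0],
    [-0.5,0,0.6,0],
    [-0.5,0,0.9,0],
    [-0.5,0,1.2,0],
    [-0.5,0,1.2,0]
  ]
}}

```text
clock: 20.0
tool_pos: [0.5837, 0.1859, 0.0818]
tool_rot: [0.784, 0.621, 0.001, 0.0]
contact_force: [0.4, 0.3, 7.7]
gripper_width: 0.009
```

```bash
python3 -c "
from h import *
dk()"
```

```text
20.0 dock x,y [6.26 0.32] foot depth 47.52 F [0.31 0.34 7.65] M [-0.05  -0.179 -0.003]
```

>>> {"api": "apply_moves", "payload": {
  "increments": [
    [0,0,0.3,0],
    [0,0,0.6,0],
    [0,0,0.9,0],
    [0,0,0.9,0]
  ]
}}

```text
clock: 20.5
tool_pos: [0.5837, 0.1859, 0.0809]
tool_rot: [0.784, 0.621, 0.001, 0.0]
contact_force: [0.8, 0.4, 8.4]
gripper_width: 0.0094
```

```bash
python3 -c "
from h import *
dk()"
```

```text
20.5 dock x,y [6.27 0.31] foot depth 48.45 F [0.67 0.57 8.39] M [ 0.015 -0.146 -0.034]
```

>>> {"api": "apply_moves", "payload": {
  "increments": [
    [0,0,0.3,0],
    [0,0,0.6,0],
    [0,0,0.6,0]
  ]
}}

```text
clock: 20.88
tool_pos: [0.5837, 0.1859, 0.0803]
tool_rot: [0.784, 0.621, 0.001, 0.0]
contact_force: [1.1, -0.4, 8.6]
gripper_width: 0.0094
```

```bash
python3 -c "
from h import *
dk()"
```

```text
20.88 dock x,y [6.27 0.33] foot depth 49.03 F [ 1.12 -0.16  8.59] M [ 0.042 -0.208  0.002]
```

>>> {"api": "apply_moves", "payload": {
  "increments": [
    [0,0,0.25,0],
    [0,0,0.5,0],
    [0,0,0.5,0]
  ]
}}

```text
clock: 21.25
tool_pos: [0.5837, 0.1859, 0.0798]
tool_rot: [0.784, 0.621, 0.001, 0.0]
contact_force: [0.8, 0.2, 8.2]
gripper_width: 0.0094
```

```bash
python3 -c "
from h import *
dk()"
```

```text
21.25 dock x,y [6.29 0.32] foot depth 49.52 F [0.74 0.37 8.16] M [-0.041 -0.106  0.02 ]
```

>>> {"api": "apply_moves", "payload": {
  "increments": [
    [0,0,0.2,0],
    [0,0,0.4,0],
    [0,0,0.4,0]
  ]
}}

```text
clock: 21.62
tool_pos: [0.5837, 0.1859, 0.0794]
tool_rot: [0.784, 0.621, 0.001, 0.0]
contact_force: [1.2, -0.1, 8.4]
gripper_width: 0.0087
```

```bash
python3 -c "
from h import *
dk()"
```

```text
21.62 dock x,y [6.29 0.31] foot depth 49.88 F [1.21 0.2  8.38] M [ 0.046 -0.134 -0.042]
```

>>> {"api": "apply_moves", "payload": {
  "increments": [
    [0,0,0.15,0],
    [0,0,0.3,0],
    [0,0,0.3,0]
  ]
}}

```text
clock: 22.0
tool_pos: [0.5837, 0.1859, 0.0794]
tool_rot: [0.784, 0.621, 0.001, 0.0]
contact_force: [-1.1, 0.4, 9.8]
gripper_width: 0.0088
```

```bash
python3 -c "
from h import *
dk()"
```

```text
22.0 dock x,y [6.33 0.36] foot depth 49.87 F [-1.16  0.11  9.8 ] M [-0.009 -0.054 -0.053]
```

>>> {"api": "apply_moves", "payload": {
  "increments": [
    [0,0,0.2,0],
    [0,0,0.4,0],
    [0,0,0.4,0]
  ]
}}

```text
clock: 22.38
tool_pos: [0.5839, 0.1859, 0.0794]
tool_rot: [0.784, 0.621, 0.001, 0.0]
contact_force: [0.4, -1.0, 13.0]
gripper_width: 0.0092
```

```bash
python3 -c "
from h import *
dk()"
```

```text
22.38 dock x,y [6.45 0.38] foot depth 49.92 F [ 0.58 -0.85 13.02] M [-0.078  0.094  0.001]
```

That is the hard stop: no further travel, and the force rose to 13 N. I'll unload, release and retreat straight up.

>>> {"api": "apply_moves", "payload": {
  "increments": [
    [0,0,-0.4,0],
    [0,0,-0.6,0],
    [0,0,-0.6,0]
  ]
}}

```text
clock: 22.75
tool_pos: [0.5837, 0.1859, 0.0794]
tool_rot: [0.784, 0.621, 0.001, 0.0]
contact_force: [-0.0, 0.5, 8.8]
gripper_width: 0.0093
```

>>> {"api": "apply_moves", "payload": {
  "increments": [
    [0,0,0,0],
    [0,0,0,0],
    [0,0,0,0],
    [0,0,0,0],
    [0,0,0,0]
  ],
  "grip": 30
}}

```text
clock: 23.38
tool_pos: [0.5833, 0.1856, 0.0783]
tool_rot: [0.784, 0.621, -0.0, -0.0]
contact_force: [0.6, 0.4, -0.1]
gripper_width: 0.0303
```

>>> {"api": "apply_moves", "payload": {
  "increments": [
    [0,0,-8,0],
    [0,0,-20,0],
    [0,0,-40,0],
    [0,0,-70,0],
    [0,0,-110,0],
    [-50,0,-140,0],
    [-110,0,-150,0],
    [-170,0,-150,0],
    [-220,0,-150,0],
    [-220,0,-150,0]
  ]
}}

```text
clock: 24.62
tool_pos: [0.5327, -0.0313, 0.2294]
tool_rot: [0.785, 0.62, 0.0, 0.001]
contact_force: [-0.1, 0.0, -0.2]
gripper_width: 0.0301
```

Run:
```python
from h import *
st()
o=[]
for n,c in(('top',[.58,.187,.08]),('side',[.58,.187,.08])):
    im,d=cams.grab_frame(n); np.save(n+'4.npy',d); im=im[:,:,::-1]
    u,v=proj(n,c)[0].astype(int); o.append(cv2.resize(im[v-65:v+65,u-65:u+65],(400,400),interpolation=cv2.INTER_CUBIC))
    w=cloud(n,d); th=np.radians(-13.2); q=(w-np.array([.5775,.187,.066]))*1000; X=q@[np.cos(th),np.sin(th),0]; Y=q@[-np.sin(th),np.cos(th),0]; Z=q[...,2]
    m=(abs(X-6)<14)&(abs(Y)<45)&(Z>40)&(Z<70); P=np.c_[X[m],Y[m]].astype(np.float32); print(n,m.sum(),'drive top z rel dock',np.percentile(Z[m],[50,80,95]).round(1),'rect',[np.round(k,1) for k in cv2.minAreaRect(P)],'docktop',np.median(Z[(X>-45)&(X<-20)&(abs(Y)<60)&(abs(Z)<8)]).round(2))
cv2.imwrite('pics/final.png',np.hstack(o))
```

```text
24.62 [532.7 -31.3 229.4] F [-0.1   0.03 -0.16] M [ 0.003 -0.09   0.009] w 30.1
top 223 drive top z rel dock [50.3 51.3 52.6] rect [array([ 6.8, -0.1]), array([10.1, 69.7]), np.float64(0.0)] docktop 0.83
side 231 drive top z rel dock [50.1 52.1 53.7] rect [array([ 9. , -0.1]), array([71.3, 15.3]), np.float64(87.9)] docktop 1.93
```

View pics/final.png

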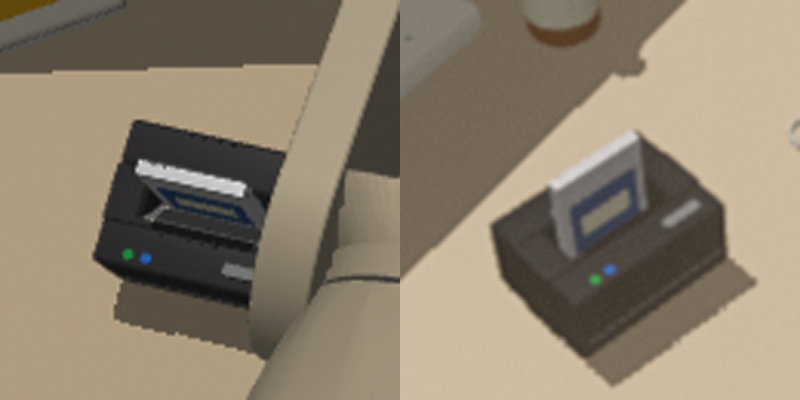

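The drive stands upright in the dock, blue label to the front and flap folded down. In the right half its top is at about (595,160). Its top measures about 50 mm above the dock's top, as it should when home, and the gripper is clear.

```bash
python3 -c "
from h import *
arm.close_job()"
```

```text
the job is handed in; nothing more can be done
```

The silver drive with the blue label is docked fully home and released, and the job is handed in. The robot clock read about 25 s of the 64 s allowed.

- **Flap:** I pushed it open slowly with the drive's foot, label towards the hinge. The vertical force stayed at about 3–4 N, well under the 14 N limit.
- **Connector:** No sideways search was needed, because the tongue entered the recess on the first descent. I eased the drive about 0.5 mm to -y to relieve a small side load.
- **Pressing home:** The last 5 mm took a steady 8 N or so. At 49.9 mm depth the drive stopped moving, and I pressed to 13 N to confirm the hard stop.
- **Last checks:** After release the drive's top stands about 50 mm above the dock's top, upright and centred in the slot. The force on the tool is about zero, and the gripper is clear.

The depth readings differ slightly: the side camera puts the dock top 1.9 mm high and the top camera 0.8 mm, both within the stated calibration. I did not take a last picture of the rack, so the other drive's position was not re-checked after the lift. I felt no contact there, and I moved nothing else that I know of.

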